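# Clamp a vial in a snap-hook carrier

## Robot

A 6-joint arm with a two-finger parallel gripper is mounted at the origin on a cart in front of the work surface, level with it; the furniture and walls round the work are solid. World frame = base frame: x ahead of the robot, y to its left, z up, the work surface at z = 0. Lengths are in m, angles in rad, forces in N, time in s.
With the tool pointing down it reaches from about 0.3 to 0.95 m from the base axis. Payload 3.1 kg.
Tool frame: the origin (TCP) lies on the centre line of the jaws, within the pads' length; the fingertips stand 19 mm ahead of it and the grasp point (between the pads) is the TCP; z points along the fingers, y is the line along which they close (so a half turn about z gives the same grasp; the last joint's range is limited). The gripper opens to 85 mm and grips with 20 to 120 N. Pads are 22 mm wide; open, the fingers measure 114 mm over their backs; the gripper's body (76 mm by 85 mm) begins 54 mm behind the grasp point. The pads swing forward as they close: fully open they stand 13 mm farther back than shut.
Start: joints at [1.258, 0.308, 1.634, -0, 1.2, -0.07], TCP at [0.15, 0.607, 0.25] pointing down, gripper open.
Joint ranges: [-3.06, 3.06], [-0.79, 1.96], [0.05, 2.63], [-1.19, 4.34], [0.05, 2.64], [-2.94, 2.94]. Speed limits (rad/s): [2.79, 2.79, 3.14, 3.14, 3.14, 3.14].

## Interface

Orientations are given as [roll, pitch, yaw] about the fixed x, y, z axes, in that order (R = Rz(yaw) Ry(pitch) Rx(roll)).
In Python, from bench import arm gives the robot as it stands.
- The arm moves only by the shell command python3 -m pendant 'ROWS' [OPENING]. ROWS is JSON, a list of rows, each a list of 2 entries, a list of its own where there are three numbers: the shift along the tool's x, y, z in cm, then the turn, a rotation vector about the tool's x, y, z in rad. In form: [[[tx, ty, tz], [rx, ry, rz]], ...]. A call has 1 to 20 rows; each row is the pose to reach, as a shift and turn from the pose commanded when the call began, along the tool's axes at that moment; what a row does not reach only later rows make up. A row lasts 1/10 s, in which the tool goes at most 50 mm and 8.59 degrees, less where a joint would pass 70% of its speed; a pose out of reach is approached as far as the arm can. A call with a gripper value outside its range is refused whole. OPENING is the finger opening in cm, from 0 to 8.54, set as the call begins (- or left out, the last holds). The fingers move at their own pace and stop on an object; the grip force is fixed at half the most. Time passes only in rows, so rows that repeat a pose let the fingers close. It gives the time, the measured TCP pose, the force, the opening and the grip force at its end, in the units of the state.
- arm.get_obs(): the state, without advancing time (a new reading comes with each control period).
- arm.grab_frame(name): name is "scene" or "top" or "wrist"; returns a dict with "frame" (480x640x3 uint8, red, green, blue), "fx", "fy", "cx", "cy" (pixels), "R" (3x3) and "t" (3): a world point X has camera coordinates R X + t. Camera axes: x right, y down, z forward; pixel columns grow to the right and rows downward; lengths in m; the calibration is good to about 2 mm. A picture is of the moment at which its call begins. There is no depth.
- arm.job_done(): hands the job in; it is judged then, once.
The state is a dict: "clock": time; "q": joint angles; "qd": joint speeds; "effort": joint torques, N m; "tcp_pos": TCP position; "tool_rot": TCP orientation; "contact_force": force on the tool from outside, world axes, zero at the start; "moment": the same for the moment, N m; "width": finger opening in m; "finger_force": force on a finger pad.
Only numpy, scipy, OpenCV 4.12 (cv2) and the standard library are available. Lean on these libraries where they do the work, as an engineer would, in place of code of your own. Each camera call takes 0.05 s, during which the arm holds its last target. There are 200 camera calls.

## Task

Clamp the black-capped vial from the slanted rest in the bench carrier: stand it upright and fully home in the carrier's round well, then set the orange retaining bar over it and push the bar straight down between the two blue snap hooks until it lies flat on its stops and both hooks have clicked over it. Leave the white-capped vial in its pocket in the rest, and let go of everything.

Things in the scene. Friction and masses are not known exactly. Their poses are not given: they have to be found in the camera images.
- vial_black: Glass sample vial with black screw cap, cylinder 25 mm in diameter, 52 mm tall, about 28 g; grasp its sides, 8 mm or more below the top (the top 5 mm give no contact). Origin: centre of its underside; +z towards the cap. It starts in one of the rest's two pockets, its z axis leaning 30 to 33 degrees from vertical, the upper 36 mm standing out of the pocket.
- vial_white: The same vial with a white cap, in the other pocket of the rest. It stays there.
- rest: White slanted vial rest, fixed: block 130 x 46 x 22 mm (x, y, z) tilted 30 degrees on a foot 130 x 52 mm, at most 45 mm high, with two pockets 27 mm in diameter, 16 mm deep, square to the tilted face, 80 mm apart along x. Vials lean with their caps towards the rest's -y side, to the robot's right. Origin: middle of the tilted block's foot on the bench; z up.
- carrier: Carrier, fixed: aluminium base plate 76 x 136 x 12 mm (x, y, z), in its middle a black block 40 x 40 mm with a round well. At y = +-34 mm two aluminium stop pillars, 30 x 10 mm in x by y, tops at z = 69 mm. At y = +-50 mm two blue sprung snap hooks, 16 mm wide in x, tops at z = 94 mm. Origin: centre of the plate's underside; z up, y from hook to hook.
- well_floor (a point): Centre of the floor of the carrier's well, at carrier z = 16 mm; the well is 28 mm in diameter, its mouth at carrier z = 32 mm. A vial standing here reaches to carrier z = 68 mm.
- catch_a (a point): Tip of the hook on the carrier's +y side, on its flat catch: carrier y = 42 mm, z = 78 mm. Above it the hook's ramp slopes from y = 42 mm at z = 81 mm up and outward to y = 50 mm at z = 94 mm. The hook at -y is its mirror image.
- bar: Orange retaining bar, loose, about 60 g, lying flat, grip up: plate 38 x 112 x 8 mm (x, y, z) with a notch in each end, 26 mm wide and 10 mm deep, so 92 mm between the notch floors. On its middle a black upright grip 14 mm thick in x, 34 mm long in y, 32 mm tall (top 40 mm above the underside). Origin: centre of the underside; z up, y lengthwise. Either end may go to either hook.
- bar_home (a point): Point fixed to the carrier where the bar's origin lies when the bar is home: carrier x = y = 0, z = 69 mm, the bar flat on both pillars, just clear of the vial, a hook in each notch. On the way down the ramps resist with up to 10 to 15 N in all; once the spread tips are passed the last 8 mm go easily, then the hooks spring back over the plate's top and hold it.
- hook_a (a joint): Lean of the snap hook on the carrier's +y side, rad: 0 upright (relaxed or clicked home), grows as it is spread outward, about 0.07 when the bar passes its tip, at most 0.3. Springs back by itself.
- hook_b (a joint): The same for the hook on the carrier's -y side.

How it is judged:
By the outcome, as a careful person would: the job done as asked, in the order asked, and still so for the second after the job is handed in, with the robot touching nothing.
It also fails if it takes over 53 s, if anything falls off the work surface, if the arm or the gripper's body presses on something with over 40 N, if the wrist force passes 120 N, or if a joint passes its speed limit or range.

## Working session

There is one attempt and no reset: what is moved stays moved. The work goes in short steps, Python scripts to look and compute and a shell command to move; the robot and the scene stay as the last step left them, time stands still between calls to the robot, and variables do not carry over. Pictures are saved under pics/ and viewed, at most 10 in all, crops included, and the job is handed in when it is done.

```bash
mkdir -p pics; python3 - <<'E'
from bench import arm
import cv2,pickle
for n in("scene","top"):
    f=arm.grab_frame(n);pickle.dump(f,open(f"pics/{n}.pkl","wb"));cv2.imwrite(f"pics/{n}.png",f["frame"][:,:,::-1])
    print(n,f["fx"],f["cx"],f["cy"],f["R"].round(3).tolist(),f["t"].round(3).tolist())
print(arm.get_obs())
E
```

```text
scene 494.9160051425726 322.8059012655378 239.66929975062837 [[0.888, -0.46, -0.025], [-0.238, -0.41, -0.881], [0.394, 0.788, -0.473]] [-0.49, 0.204, 1.026]
top 616.4902646573358 322.2225252794447 240.89104726010595 [[0.028, -1.0, 0.008], [-0.988, -0.029, -0.149], [0.149, -0.004, -0.989]] [-0.053, 0.533, 1.187]
{'clock': 0.1, 'q': array([ 1.25829127e+00,  3.08928955e-01,  1.63508886e+00, -1.40155100e-05,
        1.19973672e+00, -6.96903356e-02]), 'qd': array([-0.0003481 , -0.00124394, -0.00353566, -0.00248032,  0.00239752,
       -0.0018657 ]), 'effort': array([-2.71763074e-04, -4.16407585e+01, -2.77643484e+01, -2.04450798e-04,
        3.97831929e-03,  1.90185114e-05]), 'tcp_pos': array([0.150071  , 0.60596086, 0.24914093]), 'tool_rot': array([-3.13943511e+00, -1.37521592e-04,  2.89878288e+00]), 'contact_force': array([ 0.53881985, -0.12710683,  0.23672231]), 'moment': array([-0.04245413, -0.00471882, -0.02555975]), 'finger_force': 0.0, 'width': 0.08530079079593722}
```

View pics/top.png

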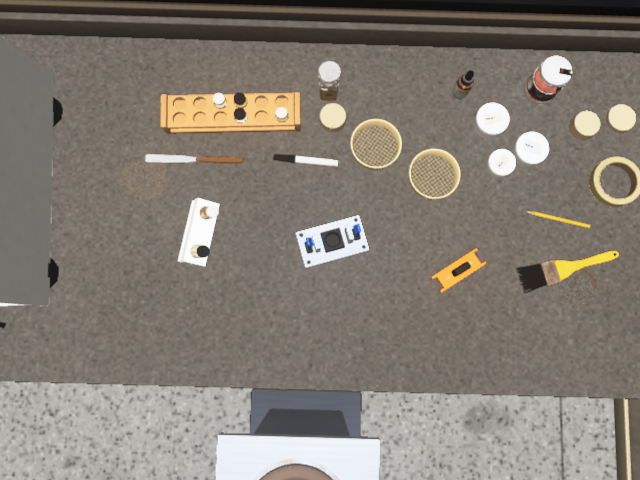

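View pics/scene.png

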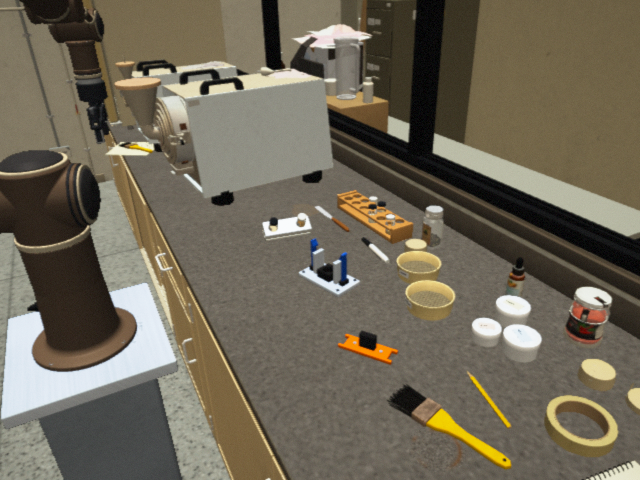

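The top view shows the rest at about (199,232), with the white vial at (208,212) and the black vial at (202,251). The carrier is at (332,241) and the bar at (460,270). Next I'll enlarge those three.

```bash
python3 - <<'E'
import pickle,cv2,numpy as np
im=pickle.load(open("pics/top.pkl","rb"))["frame"][:,:,::-1]
def c(x,y,w,h,s):return cv2.resize(im[y:y+h,x:x+w],None,fx=s,fy=s,interpolation=cv2.INTER_CUBIC)
A=c(170,190,60,80,5) #300x400
B=c(290,205,84,70,5) #420x350
C=c(425,240,70,60,4) #280x240
o=np.zeros((600,720,3),np.uint8);o[:400,:300]=A;o[:350,300:720]=B;o[355:595,430:710]=C
cv2.imwrite("pics/crop.png",o)
E
```

```text
(no output)
```

View pics/crop.png

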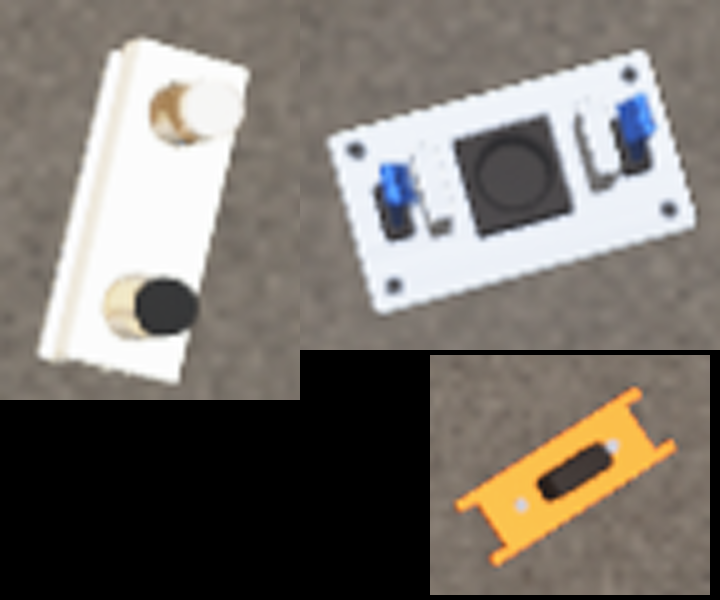

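The crop gives three sets of points in composite pixels:
- **Black cap:** (166,306). White cap: (214,108).
- **Carrier plate corners:** (328,135), (645,50), (697,225), (380,313).
- **Bar corners:** (457,505), (637,390), (676,447), (495,566).

```bash
cat > h.py <<'E'
import numpy as np,pickle
def ray(f,p,z):
    d=np.array([(p[0]-f["cx"])/f["fx"],(p[1]-f["cy"])/f["fy"],1]);R=np.array(f["R"]);c=-R.T@f["t"];d=R.T@d
    return c+d*(z-c[2])/d[2]
E
python3 - <<'E'
from h import *
f=pickle.load(open("pics/top.pkl","rb"))
A=lambda p:(170+(p[0]+.5)/5-.5,190+(p[1]+.5)/5-.5)
B=lambda p:(290+(p[0]-300)/5-.4,205+p[1]/5-.4)
C=lambda p:(425+(p[0]-430)/4-.4,240+(p[1]-355)/4-.4)
b=ray(f,A((166,306)),.063);w=ray(f,A((214,108)),.063)
print("caps",b,w,np.linalg.norm(w-b),"dir b->w",np.degrees(np.arctan2(*(w-b)[1::-1])))
for n,g,z,P in(("car",B,.012,[(328,135),(645,50),(697,225),(380,313)]),("bar",C,.008,[(457,505),(637,390),(676,447),(495,566)])):
    q=np.array([ray(f,g(p),z) for p in P]);e=[np.linalg.norm(q[i]-q[(i+1)%4]) for i in range(4)]
    v=q[0]-q[1]+q[3]-q[2]
    print(n,q.mean(0),np.round(e,4),"yaw of +y(long):",np.degrees(np.arctan2(v[1],v[0])))
E
```

```text
caps [0.50438336 0.19441489 0.063     ] [0.58333077 0.1800544  0.063     ] 0.0802428634205528 dir b->w -10.309355386216259
car [ 0.53944606 -0.05769324  0.012     ] [0.1345 0.0753 0.1337 0.0761] yaw of +y(long): 107.08352505578
bar [ 0.48719939 -0.31653628  0.008     ] [0.1107 0.0348 0.1119 0.036 ] yaw of +y(long): 124.09677288836399
```

```bash
cat >> h.py <<'E'
from scipy.spatial.transform import Rotation as Ro
def frame(z,y):
    z=np.array(z,float)/np.linalg.norm(z);y=np.array(y,float);y-=z*(y@z);y/=np.linalg.norm(y)
    return np.c_[np.cross(y,z),y,z]
def delta(o,P,R):
    R0=Ro.from_euler("xyz",o["tool_rot"]).as_matrix()
    print("shift cm",(R0.T@(np.array(P)-o["tcp_pos"])*100).round(2),"rotvec",Ro.from_matrix(R0.T@R).as_rotvec().round(3))
rx=np.radians(-10.8);al=np.radians(31)
X=np.array([np.cos(rx),np.sin(rx),0]);Y=np.array([-X[1],X[0],0])   # rest axes
ax=-Y*np.sin(al)+np.array([0,0,np.cos(al)])                          # vial axis
RV=frame(-ax,X)
cap=np.array([.5044,.1944,.063])
def cyaw(d):
    d=np.radians(d);return frame([0,0,-1],[np.cos(d),np.sin(d),0])
E
python3 - <<'E'
from h import *
from bench import arm
o=arm.get_obs()
delta(o,[.25,.3,.28],RV)
delta(o,cap+ax*(.09-.012),RV)
print(cap+ax*.078)
E
```

```text
shift cm [-17.06 -27.3   -3.03] rotvec [-0.411  0.434  1.476]
shift cm [-44.51 -35.42  12.  ] rotvec [-0.411  0.434  1.476]
[0.49687234 0.1549386  0.12985905]
```

```bash
python3 -m pendant '[[[-4,-7,-1],[-0.05,0.05,0.15]],[[-9,-14,-2],[-0.1,0.1,0.3]],[[-13,-21,-3],[-0.15,0.15,0.45]],[[-17,-27,-3],[-0.18,0.19,0.6]],[[-21,-28.5,-1],[-0.21,0.23,0.75]],[[-25,-30,1],[-0.25,0.27,0.9]],[[-29,-31,3],[-0.29,0.31,1.05]],[[-33,-32,6],[-0.33,0.35,1.2]],[[-37,-33,8],[-0.37,0.39,1.33]],[[-41,-34.4,10],[-0.4,0.42,1.43]],[[-44.5,-35.4,12],[-0.41,0.43,1.476]],[[-44.5,-35.4,12],[-0.41,0.434,1.476]],[[-44.5,-35.4,12],[-0.41,0.434,1.476]],[[-44.5,-35.4,12],[-0.411,0.434,1.476]],[[-44.5,-35.4,12],[-0.411,0.434,1.476]],[[-44.5,-35.4,12],[-0.411,0.434,1.476]]]' 7.5; python3 - <<'E'
from h import *
from bench import arm
import cv2
f=arm.grab_frame("wrist");pickle.dump(f,open("pics/w1.pkl","wb"));cv2.imwrite("pics/w1.png",f["frame"][:,:,::-1])
o=arm.get_obs();delta(o,cap+ax*.078,RV);print(o["q"])
p=lambda x:(lambda c:(f["fx"]*c[0]/c[2]+f["cx"],f["fy"]*c[1]/c[2]+f["cy"]))(f["R"]@x+f["t"])
print("cap",p(cap),"mouth",p(cap-.036*ax),"tcp",p(o["tcp_pos"]))
E
```

```text
clock: 1.7
tcp_pos: [0.4958, 0.1568, 0.1304]
tool_rot: [-3.14, -0.543, 1.383]
contact_force: [0.6, -0.3, 0.5]
width: 0.075
finger_force: 0.0
shift cm [-0.2   0.12 -0.02] rotvec [-0.001 -0.002  0.001]
[-0.08166201  0.24408117  2.10575236  0.73315607  0.87638274 -0.39999861]
cap (np.float64(314.63625969356553), np.float64(264.35435698844793)) mouth (np.float64(314.5657302630872), np.float64(246.29048114888042)) tcp (np.float64(311.97775698110087), np.float64(328.89108364094574))
```

View pics/w1.png

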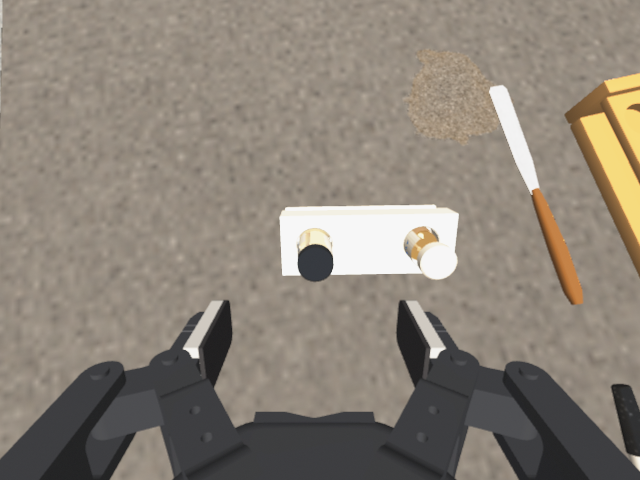

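The black cap appears at (315,263), against a predicted (314.6,264.4), so the estimate holds. I'll descend along the vial's axis and grip.

```bash
python3 -m pendant '[[[-0.2,0.1,2],[0,0,0]],[[-0.2,0.1,4.5],[0,0,0]],[[-0.2,0.1,7],[0,0,0]],[[-0.2,0.1,8.5],[0,0,0]],[[-0.2,0.1,9],[0,0,0]],[[-0.2,0.1,9],[0,0,0]],[[-0.2,0.1,9],[0,0,0]]]' ; python3 -m pendant '[[[0,0,0],[0,0,0]],[[0,0,0],[0,0,0]],[[0,0,0],[0,0,0]],[[0,0,0],[0,0,0]],[[0,0,0],[0,0,0]],[[0,0,0],[0,0,0]],[[0,0,0],[0,0,0]],[[0,0,0],[0,0,0]]]' 1.5;python3 - <<'E'
from h import *
from bench import arm
o=arm.get_obs();delta(o,cap-ax*.012,RV)
E
```

```text
clock: 2.45
tcp_pos: [0.507, 0.1999, 0.053]
tool_rot: [3.14, -0.544, 1.383]
contact_force: [0.1, -0.6, 0.9]
width: 0.0752
finger_force: 0.0
clock: 3.25
tcp_pos: [0.5056, 0.2001, 0.0529]
tool_rot: [-3.14, -0.544, 1.383]
contact_force: [-3.8, -2.0, 8.0]
width: 0.0232
finger_force: 58.3
shift cm [ 0.02 -0.01  0.04] rotvec [-0.002 -0.003  0.   ]
```

```bash
python3 - <<'E'
from h import *
from bench import arm
o=arm.get_obs();delta(o,[.5394,-.0577,.175],cyaw(17.1));delta(o,[.5,.14,.19],RV)
E
```

```text
shift cm [-14.8    8.09 -23.25] rotvec [ 0.13  -0.534 -0.474]
shift cm [  1.96   0.54 -14.84] rotvec [-0.002 -0.003  0.   ]
```

```bash
python3 -m pendant '[[[0,0,-1],[0,0,0]],[[0,0,-3],[0,0,0]],[[0,0,-6],[0,0,0]],[[0,0,-10],[0,0,0]],[[0,0.5,-14],[0.02,-0.07,-0.06]],[[-3,2,-16],[0.04,-0.17,-0.15]],[[-6,3.5,-18],[0.07,-0.27,-0.24]],[[-9,5,-20],[0.09,-0.37,-0.33]],[[-12,6.5,-22],[0.11,-0.47,-0.42]],[[-14,7.6,-23],[0.13,-0.534,-0.474]],[[-14.8,8.1,-23.2],[0.13,-0.534,-0.474]],[[-14.8,8.1,-23.2],[0.13,-0.534,-0.474]],[[-14.8,8.1,-23.2],[0.13,-0.534,-0.474]],[[-14.8,8.1,-23.2],[0.13,-0.534,-0.474]]]'; python3 - <<'E'
from h import *
from bench import arm
import cv2
o=arm.get_obs();delta(o,[.5394,-.0577,.175],cyaw(17.1))
ims=[]
for n in("wrist","scene","top"):
    f=arm.grab_frame(n);pickle.dump(f,open(f"pics/{n}2.pkl","wb"))
    im=f["frame"][:,:,::-1]
    p=lambda x:(lambda c:(f["fx"]*c[0]/c[2]+f["cx"],f["fy"]*c[1]/c[2]+f["cy"]))(f["R"]@np.array(x)+f["t"])
    C=np.array([.5394,-.0577,0]);print(n,"well mouth",np.round(p(C+[0,0,.032]),1),"tcp",np.round(p(o["tcp_pos"]),1),"vial bot",np.round(p(o["tcp_pos"]-[0,0,.04]),1))
    ims.append(im)
a=cv2.resize(ims[0][100:480,100:540],(440,380))
u,v=290,170
s=cv2.resize(ims[1][v:v+130,u-20:u+100],None,fx=3,fy=3,interpolation=cv2.INTER_CUBIC)
o2=np.zeros((600,800,3),np.uint8);o2[:380,:440]=a;o2[:390,440:800]=s
cv2.imwrite("pics/v2.png",o2)
E
```

```text
clock: 4.65
tcp_pos: [0.5392, -0.057, 0.174]
tool_rot: [3.141, 0.001, 1.867]
contact_force: [0.7, -0.5, 0.4]
width: 0.0234
finger_force: 58.8
shift cm [-0.07 -0.   -0.1 ] rotvec [ 0.001  0.001 -0.002]
wrist well mouth [312.7 233.1] tcp [312.2 328.6] vial bot [312.4 286.9]
scene well mouth [329.1 269.6] tcp [327.7 215.6] vial bot [328.  231.4]
top well mouth [332.4 239.2] tcp [333.9 227.1] vial bot [333.4 230.9]
```

View pics/v2.png

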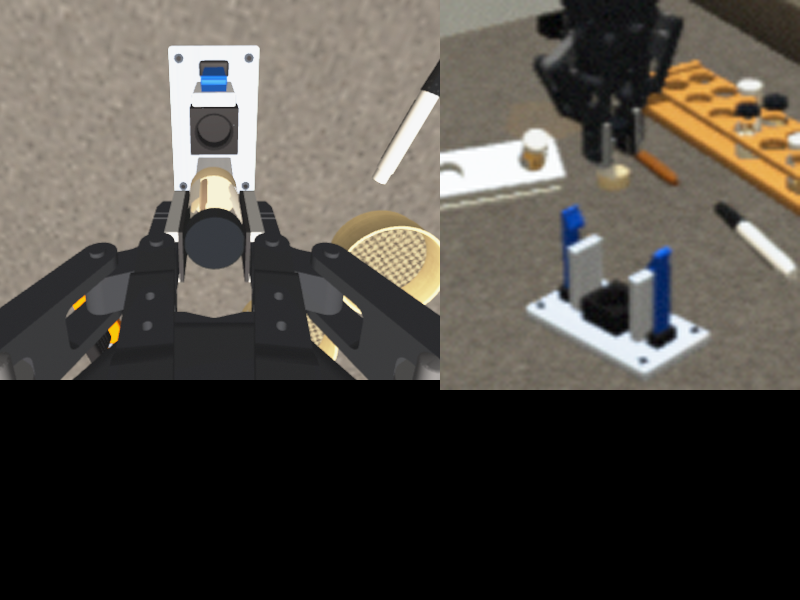

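```bash
python3 - <<'E'
import pickle,cv2
f=pickle.load(open("pics/wrist2.pkl","rb"));print(f["fx"])
cv2.imwrite("pics/v3.png",cv2.resize(f["frame"][140:290,250:380,::-1],None,fx=4,fy=4,interpolation=cv2.INTER_CUBIC))
E
```

```text
335.6123765148485
```

View pics/v3.png

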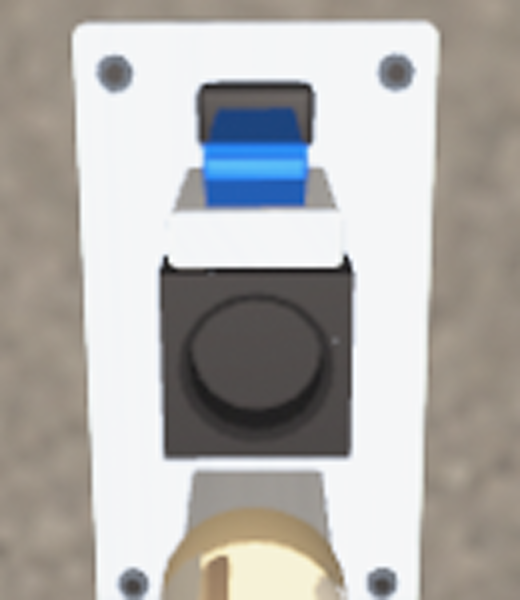

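```bash
python3 - <<'E'
from h import *
f=pickle.load(open("pics/wrist2.pkl","rb"))
g=lambda x,y:(250+x/4-.4,140+y/4-.4)
C=np.array([.5394,-.0577,0]);c,s=np.cos(np.radians(17.1)),np.sin(np.radians(17.1))
for n,p,z in(("mouth",(256.5,366),.032),("holeL",(115,72),.012),("holeR",(397,71),.012),("holel",(133,583),.012),("holer",(382,583),.012),("pillar",(256,238),.069),("blockTL",(161,270),.032),("blockBL",(164,458),.032),("blockBR",(352,456),.032)):
    w=ray(f,g(*p),z);d=w-C;print(n,w.round(4),"carrier mm",np.round([1e3*(c*d[0]+s*d[1]),1e3*(-s*d[0]+c*d[1])],1))
E
```

```text
mouth [ 0.5397 -0.0558  0.032 ] carrier mm [0.8 1.7]
holeL [ 0.495  -0.0094  0.012 ] carrier mm [-28.3  59.2]
holeR [0.5507 0.0078 0.012 ] carrier mm [30.  59.3]
holel [ 0.5292 -0.1205  0.012 ] carrier mm [-28.2 -57.1]
holer [ 0.585  -0.1036  0.012 ] carrier mm [ 30.1 -57.2]
pillar [ 0.5297 -0.0234  0.069 ] carrier mm [ 0.8 35.6]
blockTL [ 0.5154 -0.0422  0.032 ] carrier mm [-18.4  21.9]
blockBL [ 0.5269 -0.0809  0.032 ] carrier mm [-18.7 -18.5]
blockBR [ 0.5647 -0.0689  0.032 ] carrier mm [ 20.9 -18.1]
```

```bash
python3 -m pendant '[[[0,0,2],[0,0,0]],[[0,0,5],[0,0,0]],[[0,0,7.5],[0,0,0]],[[0,0,9],[0,0,0]],[[0,0,9.5],[0,0,0]],[[0,0,9.5],[0,0,0]],[[0,0,9.5],[0,0,0]]]' && python3 -m pendant '[[[0,0,0.25],[0,0,0]],[[0,0,0.5],[0,0,0]],[[0,0,0.75],[0,0,0]],[[0,0,0.9],[0,0,0]],[[0,0,0.9],[0,0,0]]]'
```

```text
clock: 5.5
tcp_pos: [0.5411, -0.0578, 0.0804]
tool_rot: [3.138, 0.003, 1.868]
contact_force: [0.7, 0.2, -0.1]
width: 0.0234
finger_force: 58.8
clock: 6.0
tcp_pos: [0.5398, -0.0576, 0.0701]
tool_rot: [3.141, 0.002, 1.868]
contact_force: [-0.0, 0.1, 0.7]
width: 0.023
finger_force: 59.0
```

```bash
python3 -m pendant '[[[-0.02,0,0.2],[0,0,0]],[[-0.02,0,0.4],[0,0,0]],[[-0.02,0,0.6],[0,0,0]],[[-0.02,0,0.8],[0,0,0]],[[-0.02,0,0.8],[0,0,0]]]'
```

```text
clock: 6.5
tcp_pos: [0.5398, -0.0577, 0.0618]
tool_rot: [3.141, 0.002, 1.868]
contact_force: [-0.7, 1.9, -0.2]
width: 0.0229
finger_force: 59.0
```

Only slight forces, and it is about 10 mm into the well. Now for the floor.

```bash
python3 -m pendant '[[[0,0,0.15],[0,0,0]],[[0,0,0.3],[0,0,0]],[[0,0,0.4],[0,0,0]],[[0,0,0.4],[0,0,0]]]';python3 -m pendant '[[[0,0,0.1],[0,0,0]],[[0,0,0.15],[0,0,0]],[[0,0,0.2],[0,0,0]],[[0,0,0.2],[0,0,0]]]'
```

```text
clock: 6.9
tcp_pos: [0.54, -0.0577, 0.0581]
tool_rot: [3.14, 0.002, 1.868]
contact_force: [-0.8, 3.3, 0.9]
width: 0.0232
finger_force: 59.0
clock: 7.3
tcp_pos: [0.5401, -0.0578, 0.0564]
tool_rot: [3.14, 0.002, 1.868]
contact_force: [-1.8, 3.3, 2.3]
width: 0.0233
finger_force: 59.1
```

```bash
python3 -m pendant '[[[0,0,0.1],[0,0,0]],[[0,0,0.1],[0,0,0]],[[0,0,0.15],[0,0,0]],[[0,0,0.15],[0,0,0]]]';python3 -m pendant '[[[0,0,0.1],[0,0,0]],[[0,0,0.1],[0,0,0]]]'
```

```text
clock: 7.7
tcp_pos: [0.5402, -0.0578, 0.0563]
tool_rot: [3.141, 0.002, 1.868]
contact_force: [-4.1, 4.7, 11.0]
width: 0.0233
finger_force: 59.9
clock: 7.9
tcp_pos: [0.5402, -0.0579, 0.0562]
tool_rot: [3.141, 0.001, 1.868]
contact_force: [-7.2, 4.7, 17.3]
width: 0.0231
finger_force: 60.7
```

```bash
python3 -m pendant '[[[0,0,-0.2],[0,0,0]],[[0,0,-0.2],[0,0,0]],[[0,0,-0.2],[0,0,0]],[[0,0,-0.2],[0,0,0]],[[0,0,-0.2],[0,0,0]]]' 5.5;  python3 -m pendant '[[[0,0,-2],[0,0,0]],[[0,0,-5],[0,0,0]],[[0,0,-9],[0,0,0]],[[0,0,-13],[0,0,0]],[[0,0,-14],[0,0,0]],[[0,0,-14],[0,0,0]]]'; python3 - <<'E'
from h import *
from bench import arm
import cv2
o=arm.get_obs();delta(o,[.4872,-.3165,.13],cyaw(34.1))
f=arm.grab_frame("wrist");pickle.dump(f,open("pics/w4.pkl","wb"))
g=arm.grab_frame("scene")
im=np.zeros((600,800,3),np.uint8)
im[:600,:480]=cv2.resize(f["frame"][130:280,250:370,::-1],None,fx=4,fy=4,interpolation=cv2.INTER_CUBIC)
im[:400,480:]=cv2.resize(g["frame"][220:320,290:370,::-1],None,fx=4,fy=4,interpolation=cv2.INTER_CUBIC)
cv2.imwrite("pics/v4.png",im)
E
```

```text
clock: 8.4
tcp_pos: [0.54, -0.0581, 0.0554]
tool_rot: [3.141, 0.002, 1.868]
contact_force: [-0.5, 0.6, 0.4]
width: 0.0553
finger_force: 0.0
clock: 9.0
tcp_pos: [0.5416, -0.0581, 0.198]
tool_rot: [3.136, 0.005, 1.868]
contact_force: [-1.7, -1.1, -0.7]
width: 0.055
finger_force: 0.0
shift cm [-23.09 -12.8    6.83] rotvec [ 0.005  0.005 -0.298]
```

View pics/v4.png

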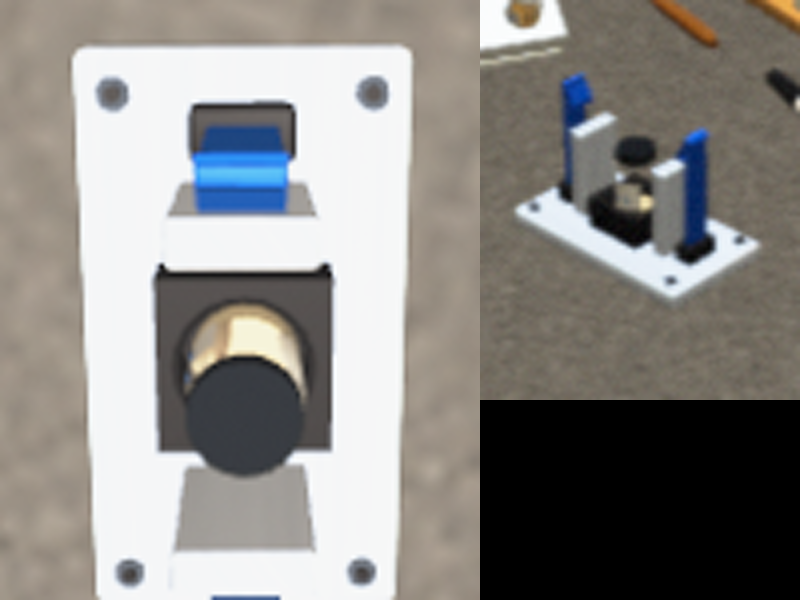

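The vial stands upright and home in the well, with the cap at (245,415) in the crop on the plate's centreline. Next is the bar.

```bash
python3 -m pendant '[[[-4,-2,0],[0,0,-0.04]],[[-8,-4,1],[0,0,-0.1]],[[-12,-6.5,2.5],[0,0,-0.15]],[[-16,-9,4],[0,0,-0.2]],[[-20,-11,5.5],[0,0,-0.26]],[[-22.4,-12.4,6.6],[0.005,0.005,-0.298]],[[-23.1,-12.8,6.8],[0.005,0.005,-0.298]],[[-23.1,-12.8,6.8],[0.005,0.005,-0.298]],[[-23.1,-12.8,6.8],[0.005,0.005,-0.298]]]'; python3 - <<'E'
from h import *
from bench import arm
import cv2
f=arm.grab_frame("wrist");pickle.dump(f,open("pics/w5.pkl","wb"))
o=arm.get_obs();delta(o,[.4872,-.3165,.031],cyaw(34.1))
cv2.imwrite("pics/v5.png",cv2.resize(f["frame"][130:430,220:420,::-1],None,fx=2,fy=2,interpolation=cv2.INTER_CUBIC))
E
```

```text
clock: 10.0
tcp_pos: [0.4848, -0.3147, 0.127]
tool_rot: [-3.138, -0.006, 2.166]
contact_force: [0.1, 0.7, 0.6]
width: 0.055
finger_force: 0.0
shift cm [-0.31  0.09  9.67] rotvec [-0.003 -0.005  0.001]
```

View pics/v5.png

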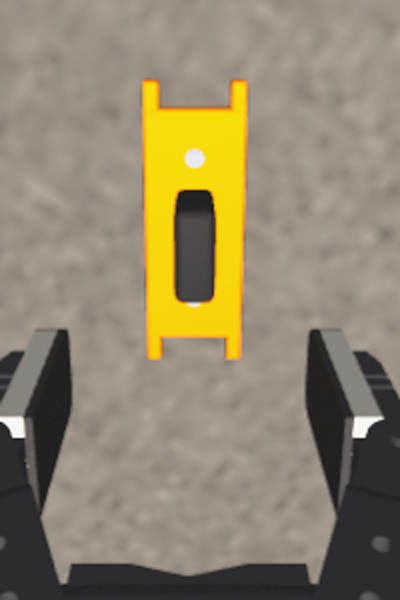

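```bash
python3 - <<'E'
from h import *
f=pickle.load(open("pics/w5.pkl","rb"));q=[ray(f,(220+x/2-.25,130+y/2-.25),.008) for x,y in((142,80),(247,80),(241,358),(148,358))]
q=np.array(q);print(q.mean(0),[np.linalg.norm(q[i]-q[(i+1)%4]).round(4) for i in range(4)])
a=(q[0]+q[1]-q[2]-q[3]);print(np.degrees(np.arctan2(a[1],a[0])))
d=q.mean(0)-[.4872,-.3165,.008];t=np.radians(34.1);print("bar frame",1e3*(np.cos(t)*d[0]+np.sin(t)*d[1]),1e3*(-np.sin(t)*d[0]+np.cos(t)*d[1]))
E
```

```text
[ 0.48791361 -0.31477657  0.008     ] [np.float64(0.0374), np.float64(0.1111), np.float64(0.0378), np.float64(0.1112)]
124.22598281688191
bar frame 1.557137615110224 1.0270251112117283
```

The same camera bias shows up as at the carrier, so the estimate agrees. I'll grasp the grip.

```bash
python3 -m pendant '[[[-0.3,0.1,2],[0,0,0]],[[-0.3,0.1,5],[0,0,0]],[[-0.3,0.1,8],[0,0,0]],[[-0.3,0.1,9.4],[0,-0.004,0]],[[-0.3,0.1,9.6],[0,-0.004,0]],[[-0.3,0.1,9.6],[0,-0.004,0]],[[-0.3,0.1,9.6],[0,-0.004,0]]]'; python3 -m pendant '[[[0,0,0],[0,0,0]],[[0,0,0],[0,0,0]],[[0,0,0],[0,0,0]],[[0,0,0],[0,0,0]],[[0,0,0],[0,0,0]],[[0,0,0],[0,0,0]],[[0,0,0],[0,0,0]],[[0,0,0],[0,0,0]]]' 0.5; python3 - <<'E'
from h import *
from bench import arm
o=arm.get_obs();delta(o,[.5396,-.0575,.155],cyaw(17.1))
delta(o,[.4872,-.3165,.031],cyaw(34.1))
E
```

```text
clock: 10.75
tcp_pos: [0.4887, -0.3186, 0.0337]
tool_rot: [-3.139, 0.004, 2.166]
contact_force: [0.5, -0.1, -0.7]
width: 0.055
finger_force: 0.0
clock: 11.55
tcp_pos: [0.4879, -0.3186, 0.0331]
tool_rot: [-3.139, 0.002, 2.166]
contact_force: [-1.4, -0.2, 4.9]
width: 0.0131
finger_force: 59.9
shift cm [ 18.7   18.88 -12.29] rotvec [-0.003  0.003  0.296]
shift cm [0.22 0.06 0.21] rotvec [-0.003  0.002 -0.   ]
```

```bash
python3 -m pendant '[[[0,0,-2],[0,0,0]],[[0,0,-5],[0,0,0]],[[0,0,-9],[0,0,0]],[[3,3,-12.3],[0,0,0.05]],[[6,6,-12.3],[0,0,0.1]],[[9,9,-12.3],[0,0,0.15]],[[12,12,-12.3],[0,0,0.2]],[[15,15,-12.3],[0,0,0.25]],[[17.5,17.7,-12.3],[0,0.003,0.296]],[[18.5,18.9,-12.3],[-0.003,0.003,0.296]],[[18.5,18.9,-12.3],[-0.003,0.003,0.296]],[[18.5,18.9,-12.3],[-0.003,0.003,0.296]],[[18.5,18.9,-12.3],[-0.003,0.003,0.296]]]'; python3 - <<'E'
from h import *
from bench import arm
import cv2
o=arm.get_obs();delta(o,[.5403,-.0598,.155],cyaw(17.1))
f=arm.grab_frame("wrist");pickle.dump(f,open("pics/w6.pkl","wb"))
g=arm.grab_frame("scene");im=np.zeros((600,800,3),np.uint8)
im[:600,:480]=cv2.resize(f["frame"][130:430,190:430,::-1],None,fx=2,fy=2)
im[:400,480:]=cv2.resize(g["frame"][200:300,290:370,::-1],None,fx=4,fy=4,interpolation=cv2.INTER_CUBIC)
cv2.imwrite("pics/v6.png",im)
E
```

```text
clock: 12.85
tcp_pos: [0.54, -0.0598, 0.154]
tool_rot: [-3.14, -0.001, 1.869]
contact_force: [0.5, -0.3, -1.2]
width: 0.0131
finger_force: 59.0
shift cm [-0.01  0.02 -0.1 ] rotvec [-0.001 -0.001 -0.   ]
```

View pics/v6.png

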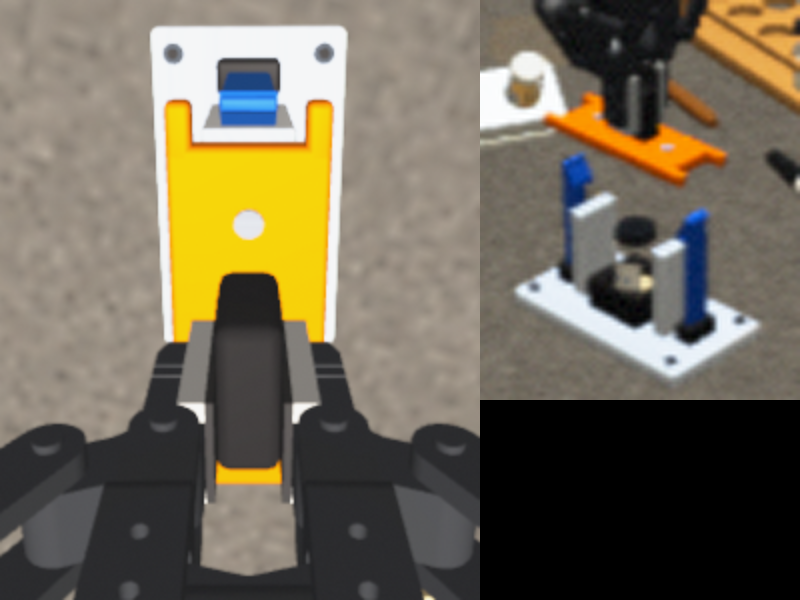

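```bash
python3 - <<'E'
from h import *
f=pickle.load(open("pics/w6.pkl","rb"));C=np.array([.5394,-.0577,0]);c,s=np.cos(np.radians(17.1)),np.sin(np.radians(17.1))
for n,p,z in(("holeL",(172,53),.012),("holeR",(324,53),.012),("tipL",(165,101),.129),("tipR",(333,101),.129),("notch",(249,145),.129),("hooktop?",(249,97),.094),("rear",(249,468),.154-.0331+.04)):
    d=ray(f,(190+p[0]/2-.25,130+p[1]/2-.25),z)-C;print(n,np.round([1e3*(c*d[0]+s*d[1]),1e3*(-s*d[0]+c*d[1])],1))
E
```

```text
holeL [-28.6  59.1]
holeR [29.8 59.1]
tipL [-17.6  56.8]
tipR [19.4 56.8]
notch [ 0.9 47. ]
hooktop? [ 0.9 53.1]
rear [  0.9 -14.5]
```

Bar and carrier agree to within a millimetre. The bar is level above the hooks, with the hook at (249,97) centred in the notch. I'll lower it and push.

```bash
python3 -m pendant '[[[0,0,1],[0,0,0]],[[0,0,2],[0,0,0]],[[0,0,2.8],[0,0,0]],[[0,0,2.8],[0,0,0]],[[0,0,2.8],[0,0,0]]]' && python3 -m pendant '[[[0,0,0.2],[0,0,0]],[[0,0,0.4],[0,0,0]],[[0,0,0.6],[0,0,0]],[[0,0,0.8],[0,0,0]],[[0,0,0.8],[0,0,0]]]'
```

```text
clock: 13.45
tcp_pos: [0.5399, -0.0585, 0.1256]
tool_rot: [-3.14, -0.002, 1.87]
contact_force: [0.2, 0.0, -0.8]
width: 0.0129
finger_force: 59.0
clock: 13.95
tcp_pos: [0.5411, -0.0585, 0.1188]
tool_rot: [3.141, -0.001, 1.87]
contact_force: [0.2, -0.0, 1.4]
width: 0.0129
finger_force: 59.5
```

```bash
python3 -m pendant '[[[-0.1,-0.1,0.2],[0,0,0]],[[-0.1,-0.1,0.4],[0,0,0]],[[-0.1,-0.1,0.6],[0,0,0]],[[-0.1,-0.1,0.8],[0,0,0]],[[-0.1,-0.1,0.8],[0,0,0]]]' && python3 -m pendant '[[[0,0,0.2],[0,0,0]],[[0,0,0.4],[0,0,0]],[[0,0,0.5],[0,0,0]],[[0,0,0.5],[0,0,0]]]'
```

```text
clock: 14.45
tcp_pos: [0.5416, -0.0593, 0.1121]
tool_rot: [3.138, -0.001, 1.869]
contact_force: [2.3, 2.2, 4.7]
width: 0.0128
finger_force: 59.8
clock: 14.85
tcp_pos: [0.5396, -0.0597, 0.1049]
tool_rot: [-3.141, -0.002, 1.87]
contact_force: [0.8, 2.1, 2.2]
width: 0.0129
finger_force: 59.7
```

```bash
python3 -m pendant '[[[0,0,0.15],[0,0,0]],[[0,0,0.3],[0,0,0]],[[0,0,0.4],[0,0,0]],[[0,0,0.4],[0,0,0]]]' && python3 -m pendant '[[[0,0,0.15],[0,0,0]],[[0,0,0.25],[0,0,0]],[[0,0,0.25],[0,0,0]]]'
```

```text
clock: 15.25
tcp_pos: [0.539, -0.0601, 0.1021]
tool_rot: [-3.139, -0.002, 1.87]
contact_force: [-3.7, 0.5, 9.1]
width: 0.0127
finger_force: 62.1
clock: 15.55
tcp_pos: [0.5391, -0.0601, 0.102]
tool_rot: [-3.138, -0.002, 1.87]
contact_force: [-9.0, 1.2, 24.8]
width: 0.0128
finger_force: 64.3
```

The bar is on its stops at 68.9 mm. I'll unload, release and retreat.

```bash
python3 -m pendant '[[[0,0,-0.4],[0,0,0]],[[0,0,-0.4],[0,0,0]],[[0,0,-0.4],[0,0,0]]]' && python3 -m pendant '[[[0,0,0],[0,0,0]],[[0,0,0],[0,0,0]],[[0,0,0],[0,0,0]],[[0,0,0],[0,0,0]],[[0,0,0],[0,0,0]],[[0,0,0],[0,0,0]]]' 6 && python3 -m pendant '[[[0,0,-2],[0,0,0]],[[0,0,-6],[0,0,0]],[[0,0,-10],[0,0,0]],[[0,0,-12],[0,0,0]],[[0,0,-12],[0,0,0]],[[0,0,-12],[0,0,0]]]'; python3 - <<'E'
from h import *
from bench import arm
import cv2
f=arm.grab_frame("wrist");g=arm.grab_frame("scene");im=np.zeros((600,800,3),np.uint8)
im[:600,:400]=cv2.resize(f["frame"][150:350,250:383,::-1],(400,600),interpolation=cv2.INTER_CUBIC)
im[:500,400:]=cv2.resize(g["frame"][220:320,290:370,::-1],(400,500),interpolation=cv2.INTER_CUBIC)
cv2.imwrite("pics/v7.png",im)
E
```

```text
clock: 15.85
tcp_pos: [0.5388, -0.0598, 0.1022]
tool_rot: [-3.139, -0.002, 1.87]
contact_force: [-1.5, 0.8, 2.0]
width: 0.0131
finger_force: 61.5
clock: 16.45
tcp_pos: [0.5397, -0.0597, 0.1028]
tool_rot: [-3.141, -0.002, 1.87]
contact_force: [0.3, -0.1, -0.2]
width: 0.0603
finger_force: 0.0
clock: 17.05
tcp_pos: [0.5397, -0.0599, 0.2228]
tool_rot: [-3.141, -0.002, 1.87]
contact_force: [-0.5, 0.2, -0.6]
width: 0.0599
finger_force: 0.0
```

View pics/v7.png

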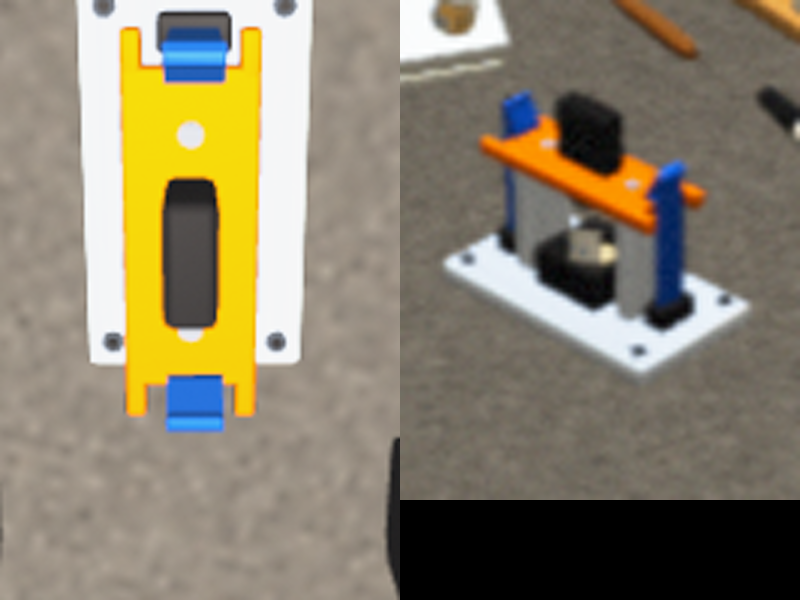

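The bar lies flat on the pillars. Both hooks, at (195,55) and (195,400), overlap the plate at the notches, and the vial is under the bar.

```bash
python3 -c "
from bench import arm
print(arm.job_done())"
```

```text
the job is handed in; nothing more can be done
None
```

I handed the job in at about 17 s: the black-capped vial is upright and home in the well, the bar lies flat on its stops with both hooks over it, the white-capped vial was never touched, and the gripper is clear of everything.

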